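# Open the mark-punch drawer by its concealed catch

### The job

The maker's-mark punches are locked in the low tray-topped chest, whose drawer has no handle: a piece of its front rim is really the catch, flush and invisible. Run along the rim with light pressure until you feel it give, press it home so that the drawer springs ajar, then draw the drawer right out to its stop and let go. Never lean hard on the rim, and leave the wax tin and pliers on the tray, the copper cup and the hammer as they are.

Things in the scene. Friction and masses are not known exactly. Their poses are not given: they have to be found in the camera images.
- chest: Fixed low wooden chest with one drawer, 420 wide (y) x 170 deep (x) x 94 mm high; its top is a tray with a floor at 78 mm inside an aluminium rim. Origin: centre of the underside; -x is the front, which faces the robot, z up.
- rim_mid (a point): Middle of the front rim's top face, 94 mm up; axes as the chest's. The rim bar is 14 mm thick, 16 mm above the tray, 420 long. A 50 mm long piece of it with its centre within 60 mm of this point, flush and unmarked, is the catch: it gives straight down from 1 N, about 1 mm per N, frees the drawer 7 mm down at 6 to 8 N, stops at 10.5 mm and springs back. The rest is rigid; over 30 N bends it.
- drawer (a joint): How far the drawer is out, m, along the chest's -x: 0 shut and locked, about 0.045 when the catch has let it spring ajar, 0.115 at its stop. It slides with 1 to 2 N of friction and stays where it is left.
- drawer_edge (a point): Middle of the top edge of the drawer front (moves with it), 74 mm up; axes as the chest's. The front is a plain board 14 mm thick (x), 420 wide, 64 high, without a handle, lying shut against the chest 14.5 mm ahead of the rim's middle; ajar, it leaves a gap of over 42 mm behind it for a finger, clear down to 30 mm below the edge.
- wax_tin: Flat round wax tin, 62 mm across, 23 high, standing loose on the chest's tray. Origin: centre of the underside.
- pliers_1: Bare steel pliers, 146 mm long, 11 high, lying loose on the chest's tray. Origin: underside, middle.
- copper_cup: Small copper cup, 64 mm across, 45 high, on the bench to the right in front of the chest. Origin: centre of the underside.
- chasing_hammer: Hammer with a wooden handle, 288 mm long, 24 high, lying on the bench to the right. Origin: on the bench under its middle.

How it is judged:
By the outcome, as a careful person would: the job done as asked, in the order asked, and still so for the second after the job is handed in, with the robot touching nothing.
It also fails if it takes over 67 s, if anything falls off the work surface, if the arm or the gripper's body presses on something with over 40 N, if the wrist force passes 120 N, or if a joint passes its speed limit or range.

### The arm

A 7-joint arm with a two-finger parallel gripper is mounted at the origin on a cart in front of the work surface, level with it; the furniture and walls round the work are solid. World frame = base frame: x ahead of the robot, y to its left, z up, the work surface at z = 0. Lengths are in m, angles in degrees, forces in N, time in s.
With the tool pointing down it reaches from about 0.425 to 0.95 m from the base axis. Payload 4.7 kg.
Tool frame: the origin (TCP) lies at the very end of the fingers, on their centre line; the grasp point (between the pads) lies 19 mm behind it; y points along the fingers, x is the direction in which the jaws open and shut, and the axes are right-handed (so a half turn about y gives the same grasp; the last joint's range is limited). The gripper opens to 87 mm and grips with 3 to 60 N. Pads are 19 mm wide; open, the fingers measure 117 mm over their backs; the gripper's body (75 mm by 190 mm) begins 51 mm behind the grasp point.
Start: joints at [-75.281, 26.849, -2.785, 87.806, 1.381, 65.374, -4.715], TCP at [0.19, 0.648, 0.223] pointing down, gripper open.
Joint ranges: [-148.3, 148.3], [-19.14, 114.17], [-79.39, 73.82], [5.75, 140.21], [-59.74, 239.74], [12.07, 113.84], [-152.46, 152.46]. Speed limits (degrees/s): [147.25, 147.25, 180, 180, 180, 180, 180].

### API

Orientations are given as [roll, pitch, yaw] about the fixed x, y, z axes, in that order (R = Rz(yaw) Ry(pitch) Rx(roll)).
In Python, from workcell import sensors, optics, ctrl gives the robot as it stands. The module is installed in compiled form; this text tells all that it offers.
- The arm moves only by the shell command python3 -m pendant 'ROWS' [FORCE]. ROWS is a JSON object of lists of equal length, an entry for each row: "grip": the closure in counts, from 0 (fully open) to 255 (shut); "translation": the shift along the tool's x, y, z scaled (see below), a list of three; "dr": the turn, a rotation vector about the tool's x, y, z scaled (see below), a list of three. In form: {"grip": [grip, ...], "translation": [[dx, dy, dz], ...], "dr": [[wx, wy, wz], ...]}. A call has 1 to 10 rows; each row shifts and turns the commanded pose from where the row before left it, along the tool's axes as they then stand; what a row does not reach is not made up. The controller multiplies each number of a shift by 2 cm and each number of a turn by 45 degrees. A row lasts 1/8 s, in which the tool goes at most 62.5 mm and 10.7 degrees, less where a joint would pass 70% of its speed; a pose out of reach is approached as far as the arm can. A call with a number of a shift or a turn outside -1 to 1 is refused whole. A call with a gripper value outside its range is refused whole. The fingers move at their own pace and stop on an object; FORCE is the grip in N (left out, the last holds). Time passes only in rows, so rows that do not move let the fingers close. It gives the time, the measured TCP pose, the force and the opening at its end, in the units of the state.
- sensors.sense(): the state, without advancing time (a new reading comes with each control period).
- optics.camera(name): name is "scene" or "top" or "wrist"; returns a dict with "frame" (420x560x3 uint8, red, green, blue), "intrinsics" (3x3 intrinsics, pixels), "R" (3x3) and "t" (3): a world point X has camera coordinates R X + t; the wrist camera has in their place "T_tool_cam" (4x4, takes a point from camera to tool coordinates, whose origin is the TCP and whose axes are the tool frame's). Camera axes: x right, y down, z forward; pixel columns grow to the right and rows downward; lengths in m; the calibration is good to about 2 mm. A picture is of the moment at which its call begins: read the wrist's pose just before it. There is no depth.
- ctrl.close_job(): hands the job in, once; it reports no verdict.
The state is a dict: "time": time; "q": joint angles; "dq": joint speeds; "joint_efforts": joint torques, N m; "eef_pos": TCP position; "ee_rot": TCP orientation; "wrist_force": force on the tool from outside, world axes, zero at the start; "moment": the same for the moment, N m; "gripper_width": finger opening in m.
Only numpy, scipy, OpenCV 4.12 (cv2) and the standard library are available. Lean on these libraries where they do the work, as an engineer would, in place of code of your own. Each camera call takes 0.05 s, during which the arm holds its last target.

## Working session

There is one attempt and no reset: what is moved stays moved. The work goes in short steps, Python scripts to look and compute and a shell command to move; the robot and the scene stay as the last step left them, time stands still between calls to the robot, and variables do not carry over. Pictures are saved under pics/ and viewed, and the job is handed in when it is done.

```bash
mkdir -p pics
python3 - <<'E'
from workcell import sensors, optics
import cv2,numpy as np
s=sensors.sense()
for k in s: print(k,np.round(s[k],3))
for n in ["scene","top","wrist"]:
    c=optics.camera(n); cv2.imwrite(f"pics/{n}0.png",c["frame"][:,:,::-1])
    for k in c:
        if k!="frame": print(n,k,np.round(c[k],4).tolist())
E
```

```text
time 0.0
q [-75.282  26.898  -2.787  87.872   1.381  65.374  -4.717]
dq [-0.036 -0.043 -0.094  0.01   0.079  0.076 -0.04 ]
joint_efforts [ 0.0000e+00 -5.0798e+01 -8.1000e-02 -2.3615e+01 -6.1000e-02  3.8000e-02
  0.0000e+00]
eef_pos [0.19  0.647 0.222]
ee_rot [-90.003   0.11   73.628]
wrist_force [ 0.236 -0.488  0.135]
moment [-0.019  0.025 -0.005]
gripper_width 0.087
scene intrinsics [[504.5865, 0.0, 283.6774], [0.0, 504.5865, 203.6428], [0.0, 0.0, 1.0]]
scene R [[-0.6126, 0.7904, 0.0046], [0.5887, 0.4601, -0.6646], [-0.5275, -0.4044, -0.7472]]
scene t [0.3983, -0.2561, 1.7275]
top intrinsics [[450.8181, 0.0, 277.238], [0.0, 450.8181, 214.4993], [0.0, 0.0, 1.0]]
top R [[-0.0124, -0.9999, 0.0064], [-0.9827, 0.011, -0.1851], [0.185, -0.0086, -0.9827]]
top t [-0.0288, 0.5958, 1.2405]
wrist intrinsics [[343.0617, 0.0, 284.5661], [0.0, 343.0617, 209.7239], [0.0, 0.0, 1.0]]
wrist T_tool_cam [[1.0, 0.0001, 0.0007, -0.0007], [-0.0006, -0.2966, 0.955, -0.1619], [0.0003, -0.955, -0.2966, 0.0821], [0.0, 0.0, 0.0, 1.0]]
```

View pics/top0.png

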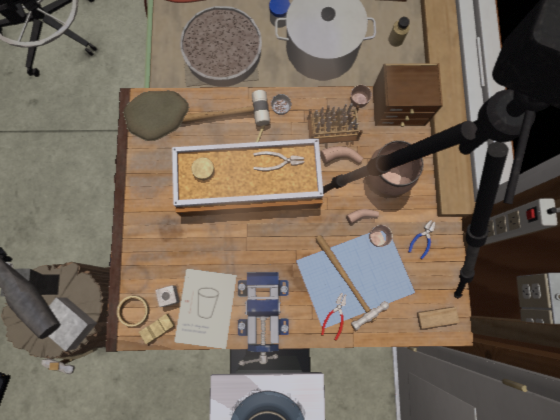

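View pics/scene0.png

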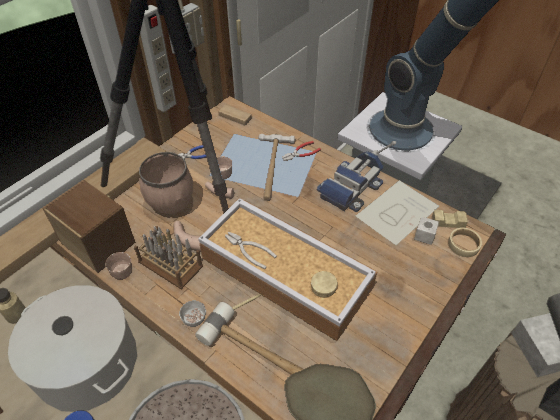

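Run:
```python
import cv2
a=cv2.imread("pics/top0.png")
cv2.imwrite("pics/top0b.png",cv2.resize(a[120:320,120:420],None,fx=2.66,fy=2.66,interpolation=cv2.INTER_CUBIC))
```

```text
(no output)
```

View crop.

View pics/top0b.png

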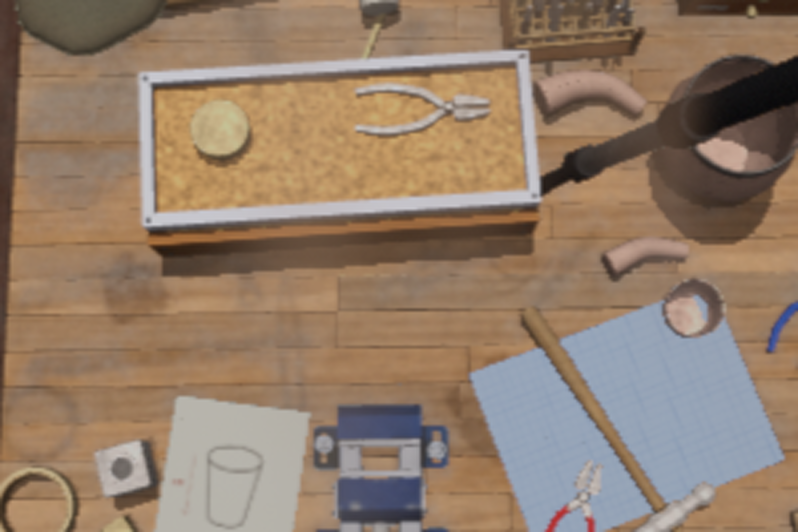

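```bash
cat > h.py <<'E'
import numpy as np
from workcell import optics,sensors
K={"top":(np.array([[450.8181,0,277.238],[0,450.8181,214.4993],[0,0,1]])),"scene":np.array([[504.5865,0,283.6774],[0,504.5865,203.6428],[0,0,1]])}
def cam(n):
    c=optics.camera(n); return c
def onplane(c,uv,z):
    d=c["R"].T@np.linalg.inv(c["intrinsics"])@np.array([uv[0],uv[1],1.]); o=-c["R"].T@c["t"]
    return o+d*(z-o[2])/d[2]
def proj(c,X):
    p=c["intrinsics"]@(c["R"]@np.asarray(X)+c["t"]); return p[:2]/p[2]
E
python3 - <<'E'
import sys; sys.path.insert(0,'.')
from h import *
import cv2
c=cam("top")
P=[]
for n,uv in dict(FL=(141,229),FR=(541,201),BR=(530,52),BL=(139,73)).items():
    X=onplane(c,(120+uv[0]/2.66,120+uv[1]/2.66),0.094); P.append(X); print(n,X.round(4))
P=np.array(P)
print(np.linalg.norm(P[0]-P[1]),np.linalg.norm(P[1]-P[2]),np.linalg.norm(P[2]-P[3]))
print("yaw",np.degrees(np.arctan2(-(P[0]-P[1])[0],(P[0]-P[1])[1])))
s=cam("scene")["frame"]
cv2.imwrite("pics/s0b.png",cv2.resize(s[180:340,180:400,::-1],None,fx=3.6,fy=3.6,interpolation=cv2.INTER_CUBIC))
cv2.imwrite("pics/t0c.png",cv2.resize(c["frame"][130:220,165:335,::-1],None,fx=4.7,fy=4.7,interpolation=cv2.INTER_CUBIC))
E
```

```text
FL [0.6154 0.2555 0.094 ]
FR [ 0.641 -0.166  0.094]
BR [ 0.8066 -0.1592  0.094 ]
BL [0.787  0.2628 0.094 ]
0.42220463299080135 0.1657342252340389 0.4225027124038271
yaw 3.473298840166155
```

View pics/t0c.png

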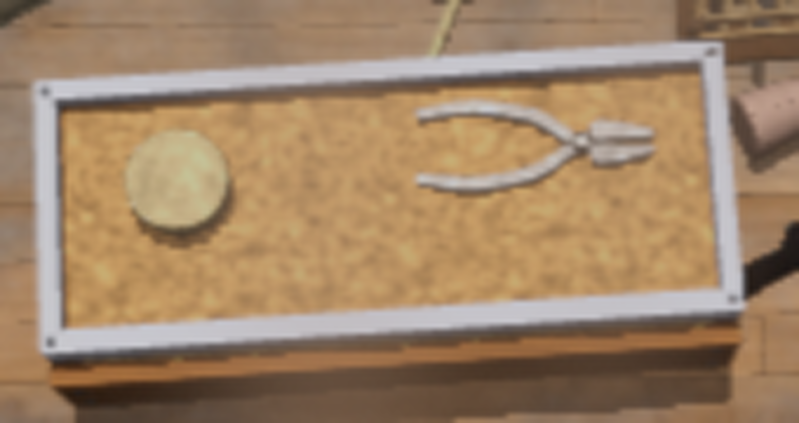

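View pics/s0b.png

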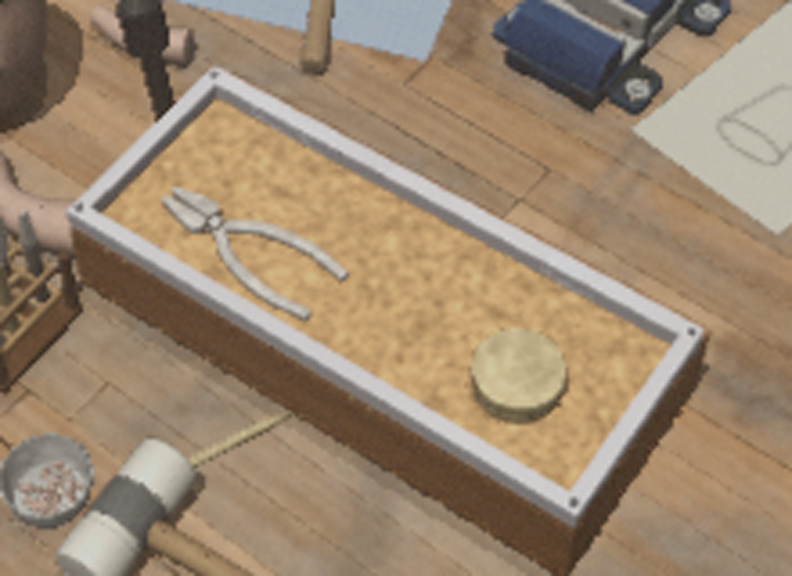

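Run:
```python
import sys; sys.path.insert(0,'.')
from h import *
from scipy.optimize import least_squares
a=0.078;b=0.203
L=np.array([[-a,b,.094],[-a,-b,.094],[a,b,.094],[a,-b,.094]])
T=np.array([[51,342],[733,298],[45,91],[711,51]])/4.7+[165,130]
S=np.array([[692,331],[215,74],[574,503],[79,208]])/3.6+180
ct,cs=cam("top"),cam("scene")
def R(th): c,s=np.cos(th),np.sin(th); return np.array([[c,-s,0],[s,c,0],[0,0,1]])
def W(p): return (R(p[2])@L.T).T+[p[0],p[1],0]
def f(p,w=(1,1)):
    r=[]
    for X,t,s in zip(W(p),T,S): r+=list(w[0]*(proj(ct,X)-t))+list(w[1]*(proj(cs,X)-s))
    return np.array(r)
for w in [(1,1),(1,0),(0,1)]:
    o=least_squares(f,[.71,.05,.06],args=(w,)); p=o.x
    print(w,p[:2].round(4),np.degrees(p[2]).round(2),o.fun.round(1))
    m=R(p[2])@[-.078,0,0.094]+[p[0],p[1],0]; print(" rim_mid",m.round(4))
```

```text
(1, 1) [0.7143 0.0512] 3.08 [-0.7 -0.2 -1.  -0.6 -1.3 -0.  -0.3 -0.3 -0.7 -0.  -0.9 -1.1 -1.1 -0.1
 -0.1 -0.4]
 rim_mid [0.6364 0.047  0.094 ]
(1, 0) [0.714  0.0485] 3.1 [ 0.3 -0.1 -0.  -0.  -0.3  0.1 -0.  -0.   0.2  0.1 -0.  -0.  -0.2 -0.
 -0.  -0. ]
 rim_mid [0.6361 0.0443 0.094 ]
(0, 1) [0.715  0.0535] 3.11 [-0.  -0.  -0.3  0.  -0.  -0.   0.1  0.3 -0.  -0.  -0.2 -0.3 -0.  -0.
  0.4  0.2]
 rim_mid [0.6371 0.0493 0.094 ]
```

Run:
```python
import sys; sys.path.insert(0,'.')
from h import *
c=cam("top")
th=np.radians(3.1); o=np.array([.7145,.050])
for n,uv,z in [("hammer end",(532,310),.015),("cup L",(664,305),.045),("vise back",(380,405),.06),("paper",(300,408),0),("paperBL",(180,397),0),("cup2",(693,283),.045),("tripod foot",(541,185),.05),("mid tripod",(580,165),.1)]:
    X=onplane(c,(120+uv[0]/2.66,120+uv[1]/2.66),z)
    d=X[:2]-o; print(n,X.round(3),"chest frame",[round(d[0]*np.cos(th)+d[1]*np.sin(th),3),round(-d[0]*np.sin(th)+d[1]*np.cos(th),3)])
```

```text
hammer end [ 0.536 -0.161  0.015] chest frame [np.float64(-0.19), np.float64(-0.201)]
cup L [ 0.535 -0.301  0.045] chest frame [np.float64(-0.198), np.float64(-0.341)]
vise back [0.431 0.006 0.06 ] chest frame [np.float64(-0.286), np.float64(-0.028)]
paper [0.432 0.096 0.   ] chest frame [np.float64(-0.28), np.float64(0.061)]
paperBL [0.446 0.228 0.   ] chest frame [np.float64(-0.259), np.float64(0.192)]
cup2 [ 0.559 -0.334  0.045] chest frame [np.float64(-0.176), np.float64(-0.375)]
tripod foot [ 0.669 -0.172  0.05 ] chest frame [np.float64(-0.057), np.float64(-0.219)]
mid tripod [ 0.678 -0.208  0.1  ] chest frame [np.float64(-0.05), np.float64(-0.255)]
```

Run:
```python
import sys; sys.path.insert(0,'.')
from h import *
import cv2
c=cam("top")["frame"]; s=cam("scene")["frame"]
cv2.imwrite("pics/t1.png",cv2.resize(c[195:335,300:430,::-1],None,fx=4,fy=4,interpolation=cv2.INTER_CUBIC))
cv2.imwrite("pics/s1.png",cv2.resize(s[100:240,190:360,::-1],None,fx=4,fy=4,interpolation=cv2.INTER_CUBIC))
```

```text
(no output)
```

View pics/t1.png

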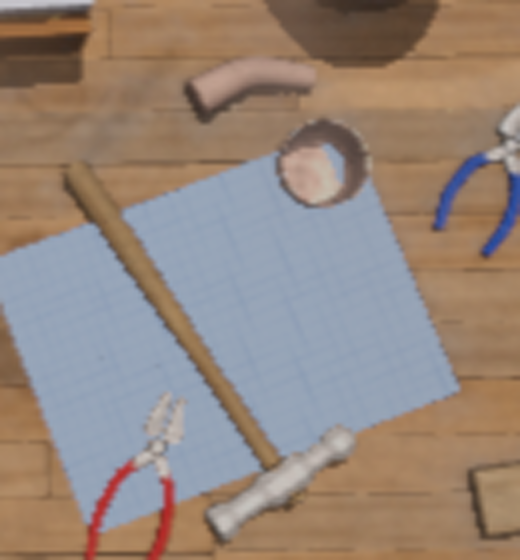

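View pics/s1.png

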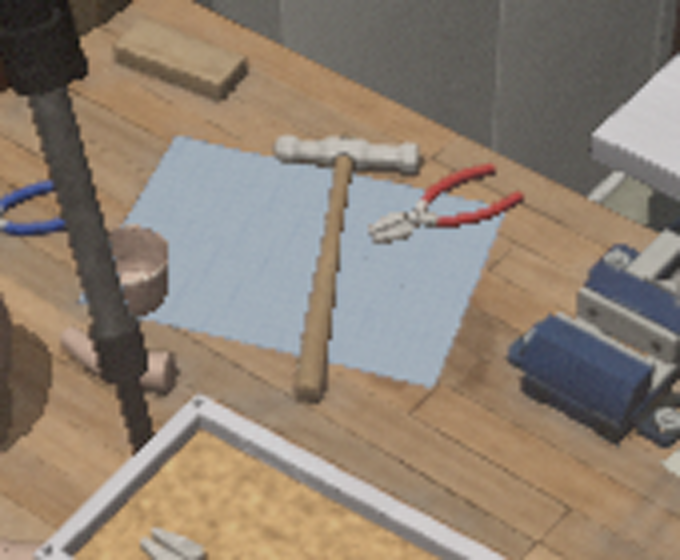

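Run:
```python
import sys; sys.path.insert(0,'.')
from h import *
ct,cs=cam("top"),cam("scene")
th=np.radians(3.1); o=np.array([.7145,.050])
ch=lambda X:[round((X[0]-o[0])*np.cos(th)+(X[1]-o[1])*np.sin(th),4),round(-(X[0]-o[0])*np.sin(th)+(X[1]-o[1])*np.cos(th),4)]
for z in (0,.01,.02):
    for n,c,l in (("top",ct,[(85,162),(66,180),(76,166)]),("scene",cs,[(293,392),(323,392),(308,399)])):
        for p in l:
            off=(300,195) if n=="top" else (190,100)
            X=onplane(c,(off[0]+p[0]/4,off[1]+p[1]/4),z); print(z,n,p,X.round(3),ch(X))
# drawer front outer corners predicted fully out
R=np.array([[np.cos(th),-np.sin(th)],[np.sin(th),np.cos(th)]])
for x in (-.2145,-.2005):
  for zz in (.01,.074):
    q=R@[x,-.21]+o; print("corner",x,zz,proj(ct,[*q,zz]).round(1), ((proj(ct,[*q,zz])-[300,195])*4).round())
```

```text
0 top (85, 162) [ 0.541 -0.167  0.   ] [np.float64(-0.1851), np.float64(-0.2068)]
0 top (66, 180) [ 0.528 -0.152  0.   ] [np.float64(-0.1976), np.float64(-0.1916)]
0 top (76, 166) [ 0.538 -0.16   0.   ] [np.float64(-0.1877), np.float64(-0.1999)]
0 scene (293, 392) [ 0.536 -0.166  0.   ] [np.float64(-0.1899), np.float64(-0.2059)]
0 scene (323, 392) [ 0.522 -0.148  0.   ] [np.float64(-0.2027), np.float64(-0.1875)]
0 scene (308, 399) [ 0.535 -0.153  0.   ] [np.float64(-0.1906), np.float64(-0.1925)]
0.01 top (85, 162) [ 0.539 -0.165  0.01 ] [np.float64(-0.1864), np.float64(-0.2057)]
0.01 top (66, 180) [ 0.526 -0.151  0.01 ] [np.float64(-0.1989), np.float64(-0.1906)]
0.01 top (76, 166) [ 0.537 -0.159  0.01 ] [np.float64(-0.189), np.float64(-0.1988)]
0.01 scene (293, 392) [ 0.543 -0.16   0.01 ] [np.float64(-0.1827), np.float64(-0.2003)]
0.01 scene (323, 392) [ 0.529 -0.142  0.01 ] [np.float64(-0.1954), np.float64(-0.182)]
0.01 scene (308, 399) [ 0.541 -0.147  0.01 ] [np.float64(-0.1834), np.float64(-0.1871)]
0.02 top (85, 162) [ 0.538 -0.164  0.02 ] [np.float64(-0.1878), np.float64(-0.2045)]
0.02 top (66, 180) [ 0.525 -0.15   0.02 ] [np.float64(-0.2001), np.float64(-0.1895)]
0.02 top (76, 166) [ 0.535 -0.158  0.02 ] [np.float64(-0.1903), np.float64(-0.1977)]
0.02 scene (293, 392) [ 0.55  -0.154  0.02 ] [np.float64(-0.1755), np.float64(-0.1947)]
0.02 scene (323, 392) [ 0.536 -0.137  0.02 ] [np.float64(-0.1881), np.float64(-0.1766)]
0.02 scene (308, 399) [ 0.548 -0.141  0.02 ] [np.float64(-0.1762), np.float64(-0.1816)]
corner -0.2145 0.01 [323.5 244.8] [ 94. 199.]
corner -0.2145 0.074 [326.  242.1] [104. 188.]
corner -0.2005 0.01 [323.1 240.1] [ 92. 180.]
corner -0.2005 0.074 [325.5 237.2] [102. 169.]
```

```bash
R1='{"grip":[255,255,255,255,255,255,255,255,255,255],"translation":[[-0.82,0,-1],[-0.82,0,-1],[-0.82,0,-1],[-0.82,0,-1],[-0.82,0,-1],[-0.82,0,-1],[-0.82,0,-1],[-0.82,0,-1],[-0.82,0,-1],[-0.82,0,-1]],"dr":[[0,0,0],[0,0,0],[0,0,0],[0,0,0],[0,0,0],[0,0,0],[0,0,0],[0,0,0],[0,0,0],[0,0,0]]}'; python3 -m pendant '{"grip":[255,255,255,255,255,255,255,255,255,255],"translation":[[-0.82,0,-1],[-0.82,0,-1],[-0.82,0,-1],[-0.82,0,-1],[-0.82,0,-1],[-0.82,0,-1],[-0.82,0,-1],[-0.82,0,-1],[-0.82,0,-1],[-0.82,0,-1]],"dr":[[0,0,0],[0,0,0],[0,0,0],[0,0,0],[0,0,0],[0,0,0],[0,0,0],[0,0,0],[0,0,0],[0,0,0]]}' 10
```

```text
time: 1.85
eef_pos: [0.3367, 0.4325, 0.2227]
ee_rot: [-90.0, -0.0, 73.6]
wrist_force: [-0.7, -0.4, -0.3]
gripper_width: 0.0019
```

```bash
python3 -m pendant '{"grip":[255,255,255,255,255,255,255,255,255,255],"translation":[[-0.82,0,-1],[-0.82,0,-1],[-0.82,0,-1],[-0.82,0,-1],[-0.82,0,-1],[-0.82,0,-1],[-0.82,0,-1],[-0.82,0,-1],[-0.82,0,-1],[-0.82,0,-1]],"dr":[[0,0,0],[0,0,0],[0,0,0],[0,0,0],[0,0,0],[0,0,0],[0,0,0],[0,0,0],[0,0,0],[0,0,0]]}'
python3 -m pendant '{"grip":[255,255,255,255,255,255,255,255,255,255],"translation":[[-0.82,0,-1],[-0.82,0,-1],[-0.82,0,-1],[-0.82,0,-1],[-0.82,0,-1],[-0.82,0,-1],[-0.82,0,-1],[-0.82,0,-1],[-0.82,0,-1],[-0.82,0,-1]],"dr":[[0,0,0],[0,0,0],[0,0,0],[0,0,0],[0,0,0],[0,0,0],[0,0,0],[0,0,0],[0,0,0],[0,0,0]]}'
python3 -m pendant '{"grip":[255,255,255,255,255,255,255],"translation":[[0,0,0],[0,0,0],[0,0,0],[0,0,0],[0,0,0],[0,0,0],[0,0,0]],"dr":[[0,0.224,0],[0,0.224,0],[0,0.224,0],[0,0.224,0],[0,0.224,0],[0,0.224,0],[0,0.224,0]]}'
python3 - <<'E'
import sys; sys.path.insert(0,'.')
from h import *
import cv2
s=sensors.sense(); print(s["eef_pos"].round(4) if hasattr(s["eef_pos"],'round') else s["eef_pos"],s["ee_rot"],s["q"],s["wrist_force"])
c=cam("wrist"); cv2.imwrite("pics/w1.png",c["frame"][:,:,::-1])
E
```

```text
time: 3.1
eef_pos: [0.482, 0.2188, 0.2227]
ee_rot: [-90.0, -0.0, 73.6]
wrist_force: [0.6, 0.1, -0.3]
gripper_width: 0.0
time: 4.35
eef_pos: [0.6273, 0.0051, 0.2226]
ee_rot: [-90.0, -0.0, 73.6]
wrist_force: [-0.4, 0.3, 0.2]
gripper_width: 0.0004
time: 5.22
eef_pos: [0.6269, 0.0059, 0.2226]
ee_rot: [-90.0, -0.0, 2.7]
wrist_force: [0.2, -1.1, -0.2]
gripper_width: 0.0003
[0.6269 0.0059 0.2226] [-8.99656717e+01 -7.53435268e-03  2.71820665e+00] [-27.10622936  24.19638425  31.25039675  96.27201029 -13.7975205
  63.38677036  10.85389562] [ 0.17449801 -1.11854896 -0.22210431]
```

View pics/w1.png

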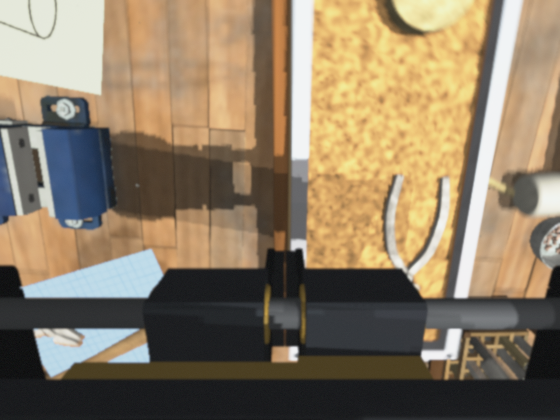

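Run:
```python
import cv2
a=cv2.imread("pics/w1.png")
cv2.imwrite("pics/w1b.png",cv2.resize(a[0:250,260:340],None,fx=4,fy=2.4,interpolation=cv2.INTER_CUBIC))
```

```text
(no output)
```

View pics/w1b.png

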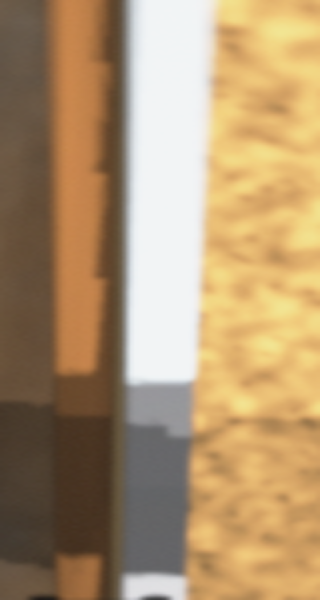

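```bash
cat >> h.py <<'E'
from scipy.spatial.transform import Rotation as Ro
def wrist_on(c,s,uv,z):
    R=Ro.from_euler('xyz',s["ee_rot"],degrees=True).as_matrix(); T=np.asarray(c["T_tool_cam"])
    o=R@T[:3,3]+s["eef_pos"]; d=R@T[:3,:3]@np.linalg.inv(c["intrinsics"])@np.array([uv[0],uv[1],1.])
    return o+d*(z-o[2])/d[2]
E
python3 - <<'E'
import sys; sys.path.insert(0,'.')
from h import *
s=sensors.sense(); c=cam("wrist")
for uv in [(290.5,208),(307.5,208),(291.7,42),(313,42)]: print(uv,wrist_on(c,s,uv,.094).round(4))
th=np.radians(3.1)
for m in (.0455,):
  for yc in (-.06,0,.06): print(yc,(.6366-yc*np.sin(th)).round(4),(m+yc*np.cos(th)).round(4))
print(s["time"])
E
```

```text
(290.5, 208) [ 0.6321 -0.001   0.094 ]
(307.5, 208) [ 6.471e-01 -3.000e-04  9.400e-02]
(291.7, 42) [0.6264 0.1324 0.094 ]
(313, 42) [0.6428 0.1332 0.094 ]
-0.06 0.6398 -0.0144
0 0.6366 0.0455
0.06 0.6334 0.1054
5.275
```

```bash
python3 -m pendant '{"grip":[255,255,255,255,255,255,255],"translation":[[0.3,0.95,-0.62],[0.3,0.95,-0.62],[0,0.95,0],[0,0.95,0],[0,0.95,0],[0,0.95,0],[0,0,0]],"dr":[[0,0,0],[0,0,0],[0,0,0],[0,0,0],[0,0,0],[0,0,0],[0,0,0]]}'
```

```text
time: 6.2
eef_pos: [0.6393, -0.0172, 0.1065]
ee_rot: [-90.0, 0.2, 3.1]
wrist_force: [-0.5, -0.1, 0.8]
gripper_width: 0.0008
```

```bash
python3 -m pendant '{"grip":[255,255,255],"translation":[[0,0.25,0],[0,0.2,0],[0,0,0]],"dr":[[0,0,0],[0,0,0],[0,0,0]]}'
for i in 1; do python3 -m pendant '{"grip":[255,255],"translation":[[0,0.05,0],[0,0.05,0]],"dr":[[0,0,0],[0,0,0]]}'; done
python3 -m pendant '{"grip":[255],"translation":[[0,0.05,0]],"dr":[[0,0,0]]}'
```

```text
time: 6.58
eef_pos: [0.6406, -0.0176, 0.0996]
ee_rot: [-90.0, -0.0, 3.1]
wrist_force: [0.5, 0.2, -0.6]
gripper_width: 0.0004
time: 6.82
eef_pos: [0.6407, -0.0177, 0.0977]
ee_rot: [-90.0, -0.0, 3.1]
wrist_force: [-0.5, 0.7, -0.6]
gripper_width: 0.0007
time: 6.95
eef_pos: [0.6406, -0.0176, 0.0965]
ee_rot: [-90.0, -0.0, 3.1]
wrist_force: [-0.1, -0.7, 0.3]
gripper_width: 0.0004
```

```bash
python3 -m pendant '{"grip":[255],"translation":[[0,0.05,0]],"dr":[[0,0,0]]}'
python3 -m pendant '{"grip":[255],"translation":[[0,0.05,0]],"dr":[[0,0,0]]}'
```

```text
time: 7.08
eef_pos: [0.6405, -0.0176, 0.0955]
ee_rot: [-90.0, -0.0, 3.1]
wrist_force: [-0.3, -0.5, 0.5]
gripper_width: 0.0008
time: 7.2
eef_pos: [0.6405, -0.0177, 0.0945]
ee_rot: [-90.0, 0.0, 3.1]
wrist_force: [-2.1, -0.2, 7.9]
gripper_width: 0.0001
```

```bash
python3 -m pendant '{"grip":[255],"translation":[[0,0.05,0]],"dr":[[0,0,0]]}'
```

```text
time: 7.32
eef_pos: [0.6406, -0.0176, 0.0945]
ee_rot: [-90.0, 0.0, 3.1]
wrist_force: [-3.4, 1.1, 10.0]
gripper_width: 0.0004
```

```bash
python3 -m pendant '{"grip":[255,255],"translation":[[0,-0.03,0],[0,0,0.25]],"dr":[[0,0,0],[0,0,0]]}'
python3 -m pendant '{"grip":[255,255],"translation":[[0,0,0.25],[0,0,0.25]],"dr":[[0,0,0],[0,0,0]]}'
```

```text
time: 7.58
eef_pos: [0.6407, -0.0139, 0.0945]
ee_rot: [-90.1, -0.1, 3.0]
wrist_force: [-0.4, -2.3, 1.4]
gripper_width: 0.0006
time: 7.82
eef_pos: [0.6402, -0.0031, 0.0945]
ee_rot: [-90.1, -0.1, 3.1]
wrist_force: [0.7, -2.9, 3.6]
gripper_width: 0.0002
```

```bash
python3 -m pendant '{"grip":[255,255],"translation":[[0,0.02,0.25],[0,0,0.25]],"dr":[[0,0,0],[0,0,0]]}'
```

```text
time: 8.07
eef_pos: [0.6399, 0.0062, 0.0945]
ee_rot: [-90.1, -0.1, 3.0]
wrist_force: [-0.7, -4.1, 4.8]
gripper_width: 0.0005
```

```bash
python3 -m pendant '{"grip":[255,255],"translation":[[0,0,0.25],[0,0,0.25]],"dr":[[0,0,0],[0,0,0]]}'
```

```text
time: 8.32
eef_pos: [0.6393, 0.0164, 0.0944]
ee_rot: [-90.1, -0.1, 3.0]
wrist_force: [0.8, -3.8, 4.6]
gripper_width: 0.0003
```

```bash
python3 -m pendant '{"grip":[255,255],"translation":[[0,0,0.25],[0,0,0.25]],"dr":[[0,0,0],[0,0,0]]}'
```

```text
time: 8.57
eef_pos: [0.6384, 0.0271, 0.094]
ee_rot: [-90.0, -0.0, 3.1]
wrist_force: [1.4, -3.8, 5.1]
gripper_width: 0.0004
```

```bash
python3 -m pendant '{"grip":[255,255],"translation":[[0,0,0.25],[0,0,0.25]],"dr":[[0,0,0],[0,0,0]]}'
```

```text
time: 8.82
eef_pos: [0.6377, 0.0372, 0.0939]
ee_rot: [-90.0, -0.0, 3.1]
wrist_force: [-0.4, -4.1, 4.9]
gripper_width: 0.0003
```

```bash
python3 -m pendant '{"grip":[255,255],"translation":[[0,0,0.25],[0,0,0.25]],"dr":[[0,0,0],[0,0,0]]}'
```

```text
time: 9.07
eef_pos: [0.6372, 0.0465, 0.094]
ee_rot: [-90.1, -0.0, 3.1]
wrist_force: [0.1, -6.1, 7.2]
gripper_width: 0.0003
```

```bash
python3 -m pendant '{"grip":[255,255],"translation":[[0,-0.01,0.25],[0,0,0.25]],"dr":[[0,0,0],[0,0,0]]}'
```

```text
time: 9.32
eef_pos: [0.6369, 0.0564, 0.0945]
ee_rot: [-90.1, -0.1, 3.0]
wrist_force: [0.2, -4.7, 6.3]
gripper_width: 0.0005
```

```bash
python3 -m pendant '{"grip":[255,255],"translation":[[0,0,0.25],[0,0,0.25]],"dr":[[0,0,0],[0,0,0]]}'
```

```text
time: 9.57
eef_pos: [0.6364, 0.0664, 0.0945]
ee_rot: [-90.1, -0.1, 3.0]
wrist_force: [0.0, -5.0, 6.3]
gripper_width: 0.0002
```

```bash
python3 -m pendant '{"grip":[255,255,255,255,255],"translation":[[0,-0.15,-0.5],[0,0,-0.5],[0,0,-0.55],[0,0,0],[0,0.12,0]],"dr":[[0,0,0],[0,0,0],[0,0,0],[0,0,0],[0,0,0]]}'
python3 -m pendant '{"grip":[255,255],"translation":[[0,0,0],[0,0,0]],"dr":[[0,0,0],[0,0,0]]}'
```

```text
time: 10.2
eef_pos: [0.6377, 0.0365, 0.0944]
ee_rot: [-90.0, -0.0, 3.1]
wrist_force: [-0.3, 0.3, 0.2]
gripper_width: 0.0003
time: 10.45
eef_pos: [0.6376, 0.0368, 0.0944]
ee_rot: [-90.0, 0.0, 3.1]
wrist_force: [-0.5, -0.1, -0.1]
gripper_width: 0.0003
```

```bash
python3 -m pendant '{"grip":[255,255],"translation":[[0,0.04,0],[0,0,0]],"dr":[[0,0,0],[0,0,0]]}'
```

```text
time: 10.7
eef_pos: [0.6377, 0.0366, 0.094]
ee_rot: [-90.0, -0.0, 3.1]
wrist_force: [-0.8, 2.0, 0.5]
gripper_width: 0.0009
```

```bash
python3 -m pendant '{"grip":[255,255],"translation":[[0,0.04,0],[0,0,0]],"dr":[[0,0,0],[0,0,0]]}'
```

```text
time: 10.95
eef_pos: [0.6378, 0.0365, 0.0935]
ee_rot: [-90.0, -0.0, 3.1]
wrist_force: [-1.6, 0.2, 5.9]
gripper_width: 0.0007
```

```bash
python3 -m pendant '{"grip":[255,255],"translation":[[0,0.04,0],[0,0,0]],"dr":[[0,0,0],[0,0,0]]}'
```

```text
time: 11.2
eef_pos: [0.6377, 0.0366, 0.0927]
ee_rot: [-90.0, -0.0, 3.1]
wrist_force: [-1.5, 1.5, 6.1]
gripper_width: 0.0006
```

```bash
python3 -m pendant '{"grip":[255,255],"translation":[[0,0.04,0],[0,0,0]],"dr":[[0,0,0],[0,0,0]]}'
```

```text
time: 11.45
eef_pos: [0.6378, 0.0365, 0.092]
ee_rot: [-90.0, -0.0, 3.1]
wrist_force: [-1.9, 0.3, 6.3]
gripper_width: 0.0003
```

```bash
python3 -m pendant '{"grip":[255,255],"translation":[[0,0.06,0],[0,0.04,0]],"dr":[[0,0,0],[0,0,0]]}'
```

```text
time: 11.7
eef_pos: [0.6378, 0.0365, 0.0902]
ee_rot: [-90.0, -0.0, 3.1]
wrist_force: [-2.4, -0.3, 7.8]
gripper_width: 0.0006
```

```bash
python3 -m pendant '{"grip":[255,255],"translation":[[0,0.05,0],[0,0.05,0]],"dr":[[0,0,0],[0,0,0]]}'
```

```text
time: 11.95
eef_pos: [0.6378, 0.0366, 0.0884]
ee_rot: [-89.9, -0.0, 3.1]
wrist_force: [-2.4, 1.8, 9.0]
gripper_width: 0.0002
```

```bash
python3 -m pendant '{"grip":[255,255],"translation":[[0,0.05,0],[0,0,0]],"dr":[[0,0,0],[0,0,0]]}'
```

```text
time: 12.2
eef_pos: [0.6379, 0.0366, 0.0871]
ee_rot: [-90.0, -0.0, 3.1]
wrist_force: [-1.4, 0.1, 5.8]
gripper_width: 0.0006
```

```bash
python3 -m pendant '{"grip":[255,255,255],"translation":[[0,0.05,0],[0,0.03,0],[0,0,0]],"dr":[[0,0,0],[0,0,0],[0,0,0]]}'
python3 - <<'E'
import sys; sys.path.insert(0,'.')
from h import *
import cv2
c=cam("top"); cv2.imwrite("pics/t2.png",cv2.resize(c["frame"][130:230,165:345,::-1],None,fx=4,fy=4))
E
```

```text
time: 12.58
eef_pos: [0.6379, 0.0365, 0.0857]
ee_rot: [-89.9, -0.0, 3.1]
wrist_force: [-2.9, 1.6, 7.9]
gripper_width: 0.0003
```

View pics/t2.png

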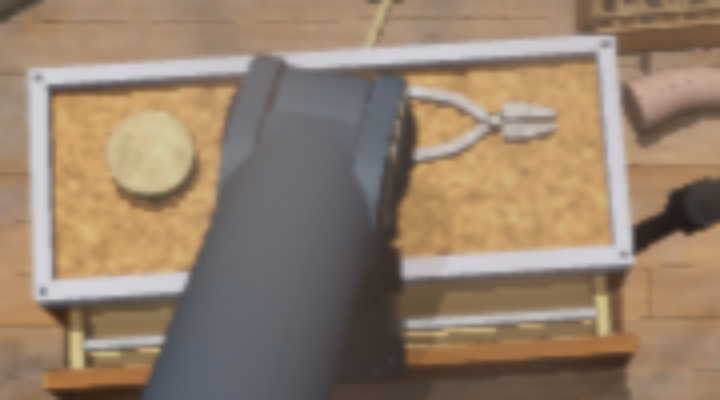

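```bash
python3 -m pendant '{"grip":[255,255,255,255],"translation":[[0,-0.75,0],[0,-0.9,0],[0,-0.9,0],[0,-0.8,0]],"dr":[[0,0,0],[0,0,0],[0,0,0],[0,-0.222,0]]}'
python3 -m pendant '{"grip":[255,255,255,255,255,255,255,255,255],"translation":[[0,0,0],[0,0,0],[0,0,0],[0,0,0],[0,0,0],[0,0,0],[0,0,0],[0,0,0],[0,0,0]],"dr":[[0,-0.222,0],[0,-0.222,0],[0,-0.222,0],[0,-0.222,0],[0,-0.222,0],[0,-0.222,0],[0,-0.222,0],[0,-0.222,0],[0,0,0]]}'
python3 -m pendant '{"grip":[255,255,255],"translation":[[0.15,0,0.75],[0.1,0,0.75],[0,0,0]],"dr":[[0,0,0],[0,0,0],[0,0,0]]}'
python3 - <<'E'
import sys; sys.path.insert(0,'.')
from h import *
import cv2
s=sensors.sense(); print(s["eef_pos"],s["ee_rot"],s["q"])
c=cam("wrist"); cv2.imwrite("pics/w3.png",c["frame"][:,:,::-1])
E
```

```text
time: 13.12
eef_pos: [0.6378, 0.0362, 0.1532]
ee_rot: [-90.0, -0.0, 13.3]
wrist_force: [-0.8, 0.3, 0.9]
gripper_width: 0.0008
time: 14.25
eef_pos: [0.6378, 0.0358, 0.1525]
ee_rot: [-90.0, -0.0, 92.8]
wrist_force: [-0.1, 0.1, -0.2]
gripper_width: 0.0007
time: 14.62
eef_pos: [0.6058, 0.0401, 0.1519]
ee_rot: [-89.9, -0.0, 93.0]
wrist_force: [0.7, 0.2, -0.6]
gripper_width: 0.0006
[0.60575106 0.04008724 0.15187286] [-8.99444965e+01 -1.26396034e-02  9.29811664e+01] [-13.49774848  24.4457576    7.62045096 102.11916267  -3.92218162
  53.74478678  88.75259997]
```

View pics/w3.png

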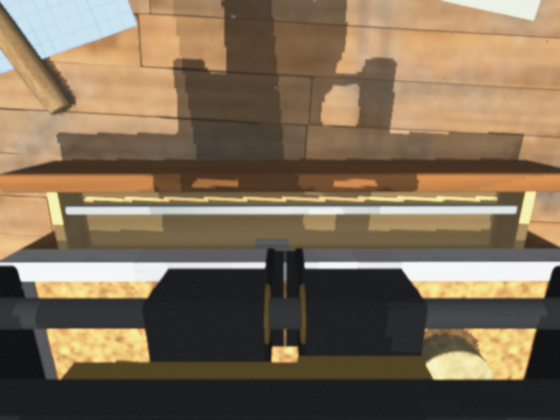

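Run:
```python
import sys; sys.path.insert(0,'.')
from h import *
import cv2
s=sensors.sense(); c=cam("wrist"); ct=cam("top"); cs=cam("scene")
th=np.radians(3.1); o=np.array([.7145,.050])
ch=lambda X:[round((X[0]-o[0])*np.cos(th)+(X[1]-o[1])*np.sin(th),4),round(-(X[0]-o[0])*np.sin(th)+(X[1]-o[1])*np.cos(th),4)]
for n,uv,z in [("board back",(285,191),.074),("board front",(285,174),.074),("boardR",(3,176),.074),("ham",(73,103),0),("ham",(73,103),.01),("ham",(73,103),.02),("ham2",(48,112),0),("ham2",(48,112),.02),("rim",(285,263),.094)]:
    X=wrist_on(c,s,uv,z); print(n,z,X.round(4),ch(X))
f=c["frame"]
cv2.imwrite("pics/w3b.png",cv2.resize(f[0:200,0:160,::-1],None,fx=4,fy=3,interpolation=cv2.INTER_CUBIC))
cv2.imwrite("pics/s3.png",cv2.resize(cs["frame"][100:260,200:400,::-1],None,fx=3.7,fy=3.7,interpolation=cv2.INTER_CUBIC))
```

```text
board back 0.074 [0.5849 0.0388 0.074 ] [np.float64(-0.13), np.float64(-0.0042)]
board front 0.074 [0.5725 0.0381 0.074 ] [np.float64(-0.1424), np.float64(-0.0042)]
boardR 0.074 [ 0.5844 -0.1618  0.074 ] [np.float64(-0.1414), np.float64(-0.2044)]
ham 0 [ 0.5341 -0.1491  0.    ] [np.float64(-0.1909), np.float64(-0.1891)]
ham 0.01 [ 0.5338 -0.1433  0.01  ] [np.float64(-0.1908), np.float64(-0.1832)]
ham 0.02 [ 0.5335 -0.1374  0.02  ] [np.float64(-0.1908), np.float64(-0.1773)]
ham2 0 [ 0.5429 -0.1721  0.    ] [np.float64(-0.1833), np.float64(-0.2125)]
ham2 0.02 [ 0.5417 -0.1589  0.02  ] [np.float64(-0.1838), np.float64(-0.1992)]
rim 0.094 [0.6321 0.0412 0.094 ] [np.float64(-0.0828), np.float64(-0.0043)]
```

View pics/w3b.png

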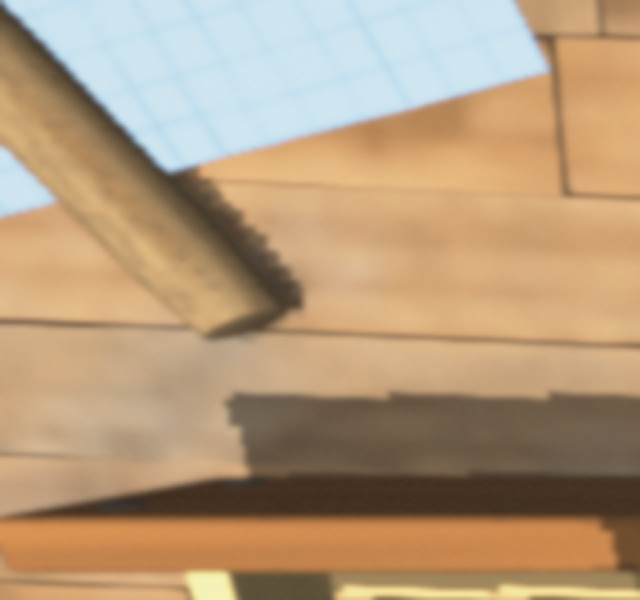

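View pics/s3.png

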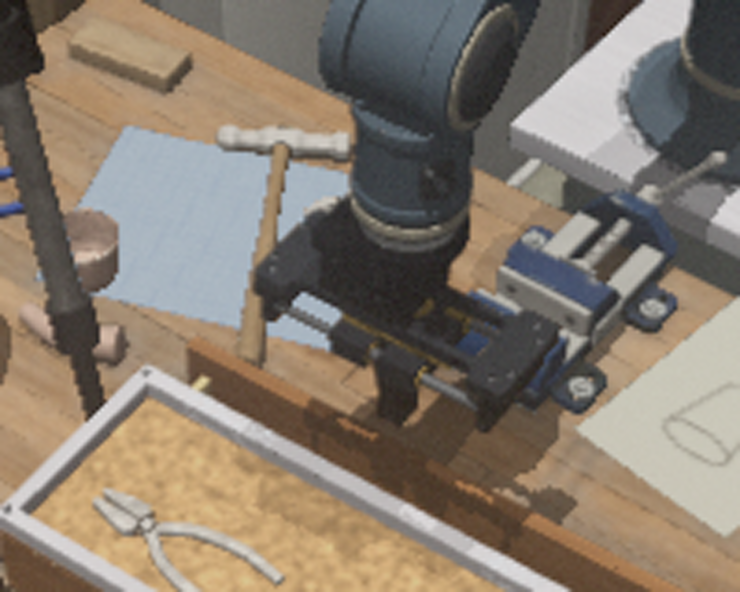

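```bash
python3 -m pendant '{"grip":[255,255,255,255,255,255],"translation":[[0,0.9,0],[0,0.9,0],[0,0.9,0],[0,0.9,0],[0,0.9,0],[0,0.4,0]],"dr":[[0,0,0],[0,0,0],[0,0,0],[0,0,0],[0,0,0],[0,0,0]]}'
python3 -m pendant '{"grip":[255,255],"translation":[[0,0,0.2],[0,0,0.2]],"dr":[[0,0,0],[0,0,0]]}'
```

```text
time: 15.58
eef_pos: [0.6067, 0.0396, 0.052]
ee_rot: [-89.9, 0.0, 93.0]
wrist_force: [0.7, 0.4, 0.1]
gripper_width: 0.0004
time: 15.82
eef_pos: [0.5996, 0.0393, 0.0543]
ee_rot: [-90.1, -0.0, 93.0]
wrist_force: [0.2, 0.5, -0.2]
gripper_width: 0.0006
```

```bash
python3 -m pendant '{"grip":[255,255,255,255,255,255,255,255,255],"translation":[[0,0,0.15],[0,0,0.2],[0,0,0.2],[0,0,0.2],[0,0,0.2],[0,0,0.2],[0,0,0.2],[0,0,0.2],[0,0,0.2]],"dr":[[0,0,0],[0,0,0],[0,0,0],[0,0,0],[0,0,0],[0,0,0],[0,0,0],[0,0,0],[0,0,0]]}'
python3 - <<'E'
import sys; sys.path.insert(0,'.')
from h import *
import cv2
s=sensors.sense(); print(s["eef_pos"],s["ee_rot"],s["wrist_force"])
c=cam("wrist"); cv2.imwrite("pics/w4.png",c["frame"][:,:,::-1])
c=cam("top"); cv2.imwrite("pics/t4.png",cv2.resize(c["frame"][130:280,165:395,::-1],None,fx=3.4,fy=3.4,interpolation=cv2.INTER_CUBIC))
E
```

```text
time: 16.95
eef_pos: [0.5642, 0.0375, 0.0537]
ee_rot: [-90.0, -0.0, 93.0]
wrist_force: [2.5, -0.4, 1.9]
gripper_width: 0.0004
[0.56420725 0.03747529 0.05370884] [-8.99994358e+01 -5.09116074e-03  9.29776814e+01] [ 2.45962589 -0.38491904  1.90730044]
```

View pics/w4.png

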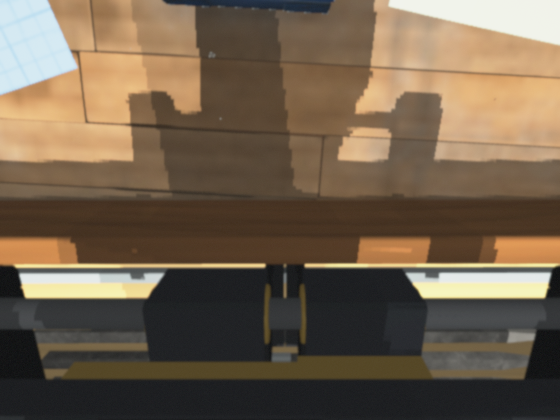

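View pics/t4.png

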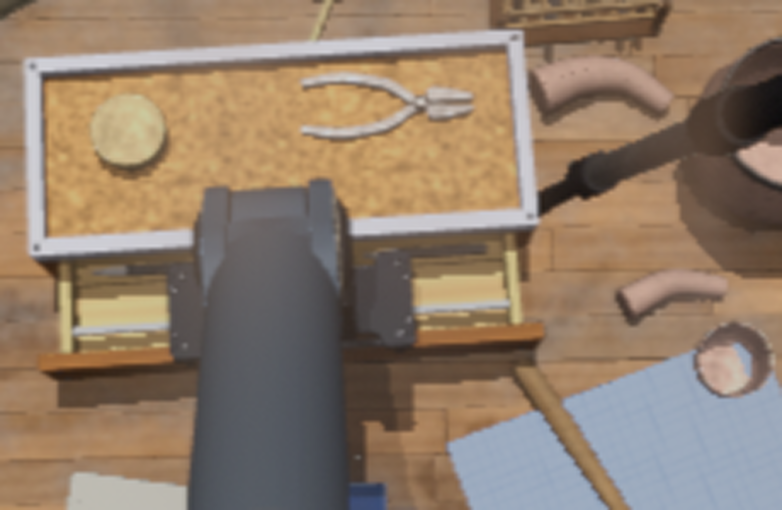

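```bash
python3 -m pendant '{"grip":[255,255,255,255],"translation":[[0,0,0.15],[0,0,0.15],[0,0,0.15],[0,0,0]],"dr":[[0,0,0],[0,0,0],[0,0,0],[0,0,0]]}'
python3 -m pendant '{"grip":[255,255,255],"translation":[[0,0,0.15],[0,0,0.15],[0,0,0]],"dr":[[0,0,0],[0,0,0],[0,0,0]]}'
python3 - <<'E'
import sys; sys.path.insert(0,'.')
from h import *
import cv2
c=cam("top")["frame"]; cv2.imwrite("pics/t5.png",cv2.resize(c[195:335,300:430,::-1],None,fx=4,fy=4,interpolation=cv2.INTER_CUBIC))
s=cam("scene")["frame"];cv2.imwrite("pics/s5.png",cv2.resize(s[100:240,190:360,::-1],None,fx=4,fy=4,interpolation=cv2.INTER_CUBIC))
E
```

```text
time: 17.55
eef_pos: [0.5553, 0.037, 0.0536]
ee_rot: [-90.0, -0.0, 93.0]
wrist_force: [1.6, 0.8, -0.8]
gripper_width: 0.0004
time: 17.92
eef_pos: [0.549, 0.0367, 0.0537]
ee_rot: [-90.0, -0.0, 93.0]
wrist_force: [2.8, -0.4, -1.3]
gripper_width: 0.0004
```

View pics/t5.png

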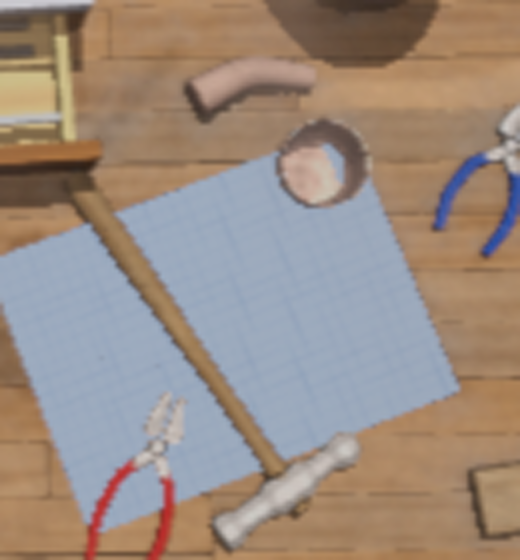

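View pics/s5.png

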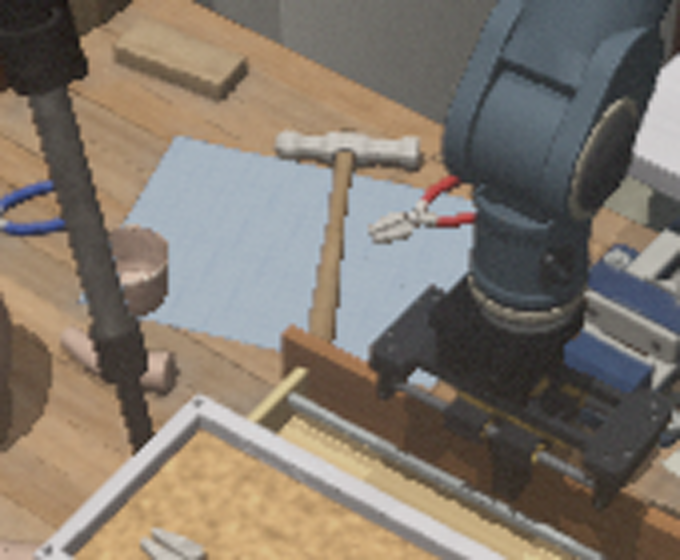

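```bash
cat > ham.py <<'E'
import sys; sys.path.insert(0,'.')
from h import *
import cv2
def ham(frame,rgb=True):
    f=frame[:,:,::-1] if rgb else frame
    return f
if __name__=="__main__":
    c=cam("top"); s=cam("scene")
    for name,old,new,box in [("top",cv2.imread("pics/top0.png"),c["frame"][:,:,::-1],(345,298,48,36)),("scene",cv2.imread("pics/scene0.png"),s["frame"][:,:,::-1],(255,130,45,20)),("topcup",cv2.imread("pics/top0.png"),c["frame"][:,:,::-1],(366,222,30,28))]:
        x,y,w,h=box
        t=cv2.cvtColor(old,cv2.COLOR_BGR2GRAY)[y:y+h,x:x+w]; 
        k=4;t=cv2.resize(t,None,fx=k,fy=k,interpolation=cv2.INTER_CUBIC)
        n=cv2.resize(cv2.cvtColor(np.ascontiguousarray(new),cv2.COLOR_BGR2GRAY)[y-20:y+h+20,x-20:x+w+20],None,fx=k,fy=k,interpolation=cv2.INTER_CUBIC)
        r=cv2.matchTemplate(n,t,cv2.TM_CCOEFF_NORMED);_,m,_,l=cv2.minMaxLoc(r)
        print(name,"shift px",l[0]/k-20,l[1]/k-20,"score",round(m,3))
E
python3 ham.py
```

```text
top shift px 1.25 2.0 score 0.891
scene shift px 0.25 -1.0 score 0.923
topcup shift px 0.0 0.0 score 1.0
```

```bash
python3 -m pendant '{"grip":[255,255,255,255,255,255],"translation":[[0,0,-0.25],[0,-0.7,0],[0,-0.9,0],[0,-0.9,0],[0,-0.9,0],[0,0,0]],"dr":[[0,0,0],[0,0,0],[0,0,0],[0,0,0],[0,0,0],[0,0,0]]}'
python3 - <<'E'
import sys; sys.path.insert(0,'.')
from h import *
import cv2
s=sensors.sense(); print(s["eef_pos"],s["ee_rot"],s["time"])
ct=cam("top"); c=cam("wrist"); f=ct["frame"]; cv2.imwrite("pics/t6.png",cv2.resize(f[205:335,295:395,::-1],None,fx=6,fy=4.6,interpolation=cv2.INTER_CUBIC))
cv2.imwrite("pics/w6.png",c["frame"][:,:,::-1])
E
```

```text
time: 18.88
eef_pos: [0.5558, 0.0371, 0.1242]
ee_rot: [-90.3, -0.0, 93.0]
wrist_force: [-0.9, -0.4, -0.7]
gripper_width: 0.0004
[0.55579433 0.03706504 0.1241854 ] [-9.02521364e+01 -3.54563156e-02  9.29679961e+01] 18.875
```

View pics/t6.png

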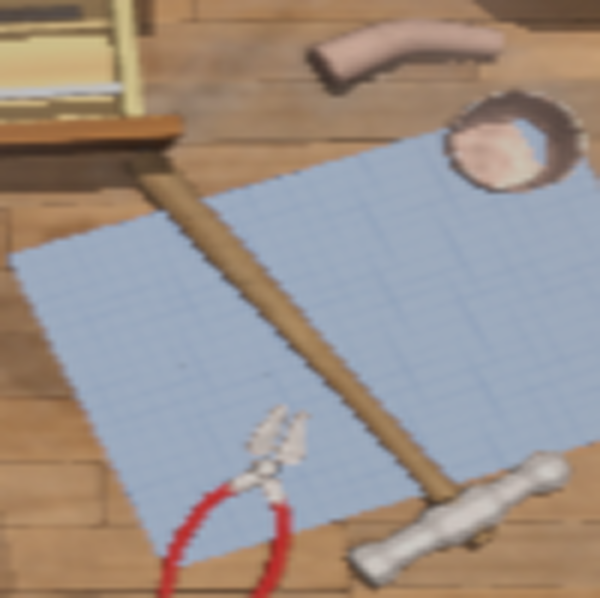

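View pics/w6.png

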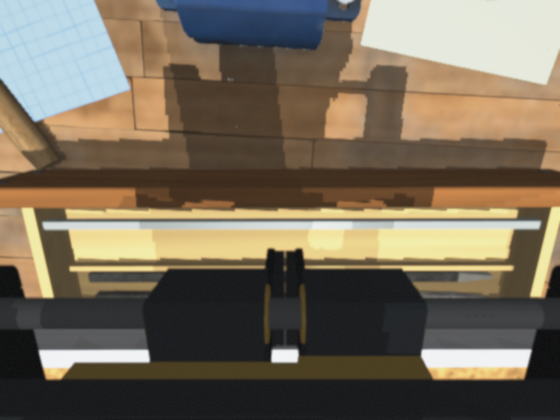

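Run:
```python
import sys; sys.path.insert(0,'.')
from h import *
s=sensors.sense(); c=cam("wrist"); ct=cam("top")
th=np.radians(3.1); o=np.array([.7145,.050])
ch=lambda X:[round((X[0]-o[0])*np.cos(th)+(X[1]-o[1])*np.sin(th),4),round(-(X[0]-o[0])*np.sin(th)+(X[1]-o[1])*np.cos(th),4)]
for n,uv in [("cornerL",(58,160)),("left edge",(35,122)),("cornerR?",(40,167)),("board frontbottom",(285,170))]:
    for z in (.005,.012): print("w",n,z,ch(wrist_on(c,s,uv,z)))
for n,uv in [("cornerL",(125,180)),("cornerR",(165,160)),("left mid",(205,255)),("left2",(300,365)),("left3",(390,455))]:
    print("t",n,ch(onplane(ct,(295+uv[0]/6,205+uv[1]/4.6),.012)))
```

```text
w cornerL 0.005 [np.float64(-0.199), np.float64(-0.1891)]
w cornerL 0.012 [np.float64(-0.2001), np.float64(-0.1845)]
w left edge 0.005 [np.float64(-0.229), np.float64(-0.2013)]
w left edge 0.012 [np.float64(-0.2294), np.float64(-0.1963)]
w cornerR? 0.005 [np.float64(-0.1933), np.float64(-0.205)]
w cornerR? 0.012 [np.float64(-0.1945), np.float64(-0.1999)]
w board frontbottom 0.005 [np.float64(-0.1904), np.float64(-0.0042)]
w board frontbottom 0.012 [np.float64(-0.1917), np.float64(-0.0042)]
t cornerL [np.float64(-0.2112), np.float64(-0.1874)]
t cornerR [np.float64(-0.1996), np.float64(-0.2081)]
t left mid [np.float64(-0.2614), np.float64(-0.2223)]
t left2 [np.float64(-0.3333), np.float64(-0.262)]
t left3 [np.float64(-0.3914), np.float64(-0.2998)]
```

```bash
python3 -m pendant '{"grip":[255,255,255,255,255,255,255,255,255],"translation":[[-0.96,0,0.3],[-0.96,0,0.3],[-0.96,0,0.3],[-0.96,0,0.3],[-0.96,0,0.31],[-0.96,0,0.31],[-0.96,0,0.31],[-0.96,0,0.31],[0,0,0]],"dr":[[0,0,0],[0,0,0],[0,0,0],[0,0,0],[0,0,0],[0,0,0],[0,0,0],[0,0,0],[0,0,0]]}'
python3 - <<'E'
import sys; sys.path.insert(0,'.')
from h import *
import cv2
s=sensors.sense(); print(s["eef_pos"],s["ee_rot"])
ct=cam("top"); c=cam("wrist")
cv2.imwrite("pics/w7.png",c["frame"][:,:,::-1])
E
```

```text
time: 20.2
eef_pos: [0.5127, -0.1217, 0.1217]
ee_rot: [-90.0, 0.0, 92.7]
wrist_force: [0.1, 0.4, 0.4]
gripper_width: 0.0005
[ 0.51269096 -0.12172746  0.12171151] [-8.99746253e+01  3.43544780e-02  9.27000256e+01]
```

View pics/w7.png

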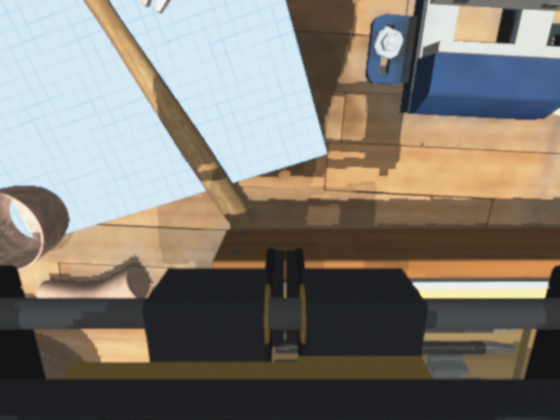

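Run:
```python
import sys; sys.path.insert(0,'.')
from h import *
import cv2
f=cv2.imread("pics/w7.png"); cv2.imwrite("pics/w7b.png",cv2.resize(f[150:270,180:320],None,fx=5,fy=5,interpolation=cv2.INTER_CUBIC))
```

```text
(no output)
```

View pics/w7b.png

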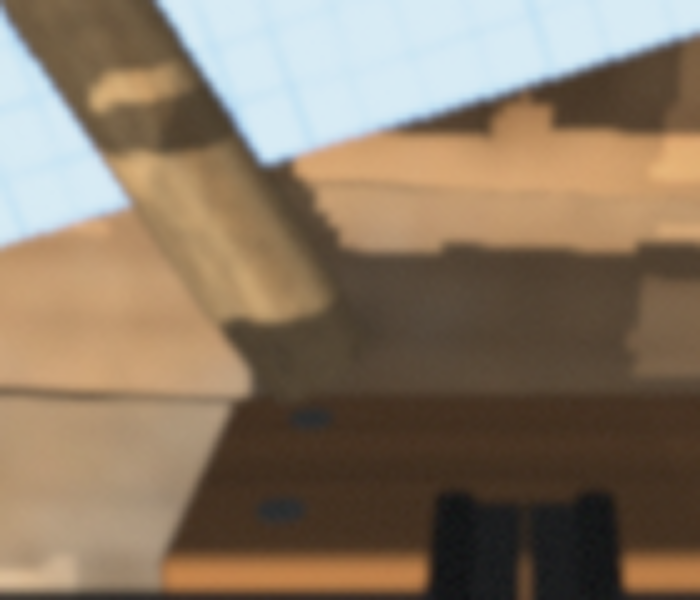

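```bash
python3 -m pendant '{"grip":[255,255,255,255,255,255,255],"translation":[[0,0.95,0],[0,0.95,0],[0,0.95,0],[0,0.95,0],[0,0.95,0],[0,0.68,0],[0,0,0]],"dr":[[0,0,0],[0,0,0],[0,0,0],[0,0,0],[0,0,0],[0,0,0],[0,0,0]]}'
python3 -m pendant '{"grip":[255,255,255,255],"translation":[[-0.2,0.05,0],[-0.2,0,0],[-0.2,0,0],[0,0,0]],"dr":[[0,0,0],[0,0,0],[0,0,0],[0,0,0]]}'
```

```text
time: 21.18
eef_pos: [0.5132, -0.1183, 0.0123]
ee_rot: [-89.9, -0.0, 93.0]
wrist_force: [-0.4, -1.2, 0.2]
gripper_width: 0.0005
time: 21.68
eef_pos: [0.5145, -0.1316, 0.0124]
ee_rot: [-90.0, 0.0, 92.9]
wrist_force: [-0.3, -0.4, 0.6]
gripper_width: 0.0006
```

```bash
python3 -m pendant '{"grip":[255,255,255,255,255],"translation":[[-0.15,0,0],[-0.15,0,0],[-0.15,0,0],[-0.15,0,0],[-0.15,0,0]],"dr":[[0,0,0],[0,0,0],[0,0,0],[0,0,0],[0,0,0]]}'
python3 -m pendant '{"grip":[255,255,255,255,255],"translation":[[-0.15,0,0],[-0.15,0,0],[-0.15,0,0],[-0.15,0,0],[0,0,0]],"dr":[[0,0,0],[0,0,0],[0,0,0],[0,0,0],[0,0,0]]}'
python3 - <<'E'
import sys; sys.path.insert(0,'.')
from h import *
import cv2
c=cam("wrist"); f=c["frame"]; cv2.imwrite("pics/w8.png",f[:,:,::-1])
E
python3 ham.py
```

```text
time: 22.3
eef_pos: [0.5153, -0.1457, 0.0121]
ee_rot: [-90.0, -0.0, 93.0]
wrist_force: [0.8, 0.9, 0.1]
gripper_width: 0.0004
time: 22.92
eef_pos: [0.5157, -0.1584, 0.0121]
ee_rot: [-90.0, 0.0, 92.9]
wrist_force: [0.6, 0.7, -1.0]
gripper_width: 0.0003
top shift px 2.25 3.0 score 0.799
scene shift px -17.75 -9.0 score 0.293
topcup shift px 0.0 0.0 score 1.0
```

View pics/w8.png

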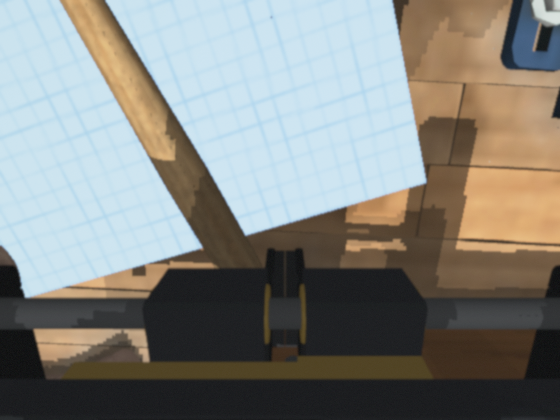

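```bash
python3 -m pendant '{"grip":[255,255],"translation":[[-0.15,0,0],[0,0,0]],"dr":[[0,0,0],[0,0,0]]}'
python3 -m pendant '{"grip":[255,255,255,255,255,255,255],"translation":[[0.1,-0.1,0],[0,-0.95,0],[0,-0.95,0],[0,-0.95,0],[0.5,-0.95,0],[1,-0.95,0],[0,0,0]],"dr":[[0,0,0],[0,0,0],[0,0,0],[0,0,0],[0,0,0],[0,0,0],[0,0,0]]}'
python3 - <<'E'
import sys; sys.path.insert(0,'.')
from h import *
import cv2
c=cam("wrist"); f=c["frame"]; cv2.imwrite("pics/w9.png",f[:,:,::-1])
f=cam("top")["frame"]; cv2.imwrite("pics/t9.png",cv2.resize(f[205:335,295:395,::-1],None,fx=6,fy=4.6,interpolation=cv2.INTER_CUBIC))
E
```

```text
time: 23.32
eef_pos: [0.516, -0.161, 0.0121]
ee_rot: [-90.0, -0.0, 93.0]
wrist_force: [0.6, 1.6, 0.4]
gripper_width: 0.0004
time: 24.2
eef_pos: [0.5153, -0.127, 0.1105]
ee_rot: [-90.2, -0.0, 93.2]
wrist_force: [0.5, 0.1, -1.0]
gripper_width: 0.0005
```

View pics/w9.png

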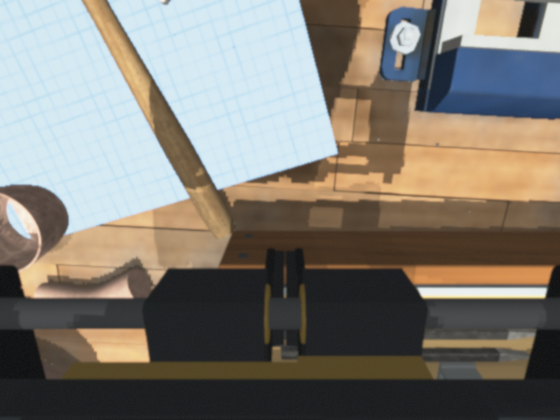

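View pics/t9.png

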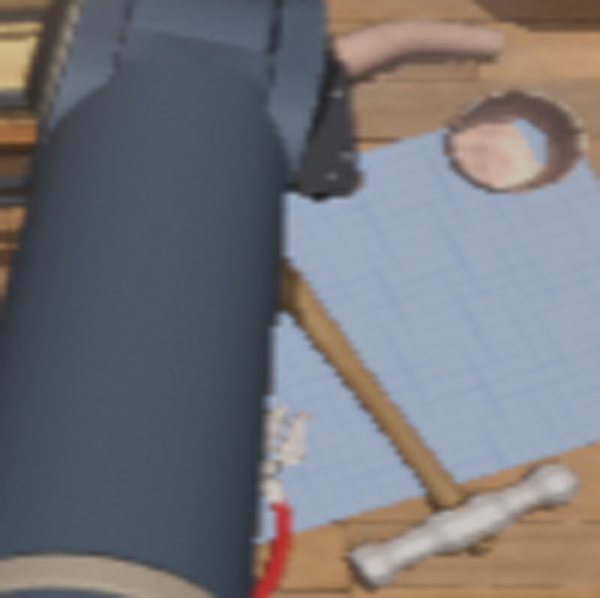

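Run:
```python
import cv2
f=cv2.imread("pics/w9.png"); cv2.imwrite("pics/w9b.png",cv2.resize(f[150:270,180:320],None,fx=5,fy=5,interpolation=cv2.INTER_CUBIC))
```

```text
(no output)
```

View pics/w9b.png

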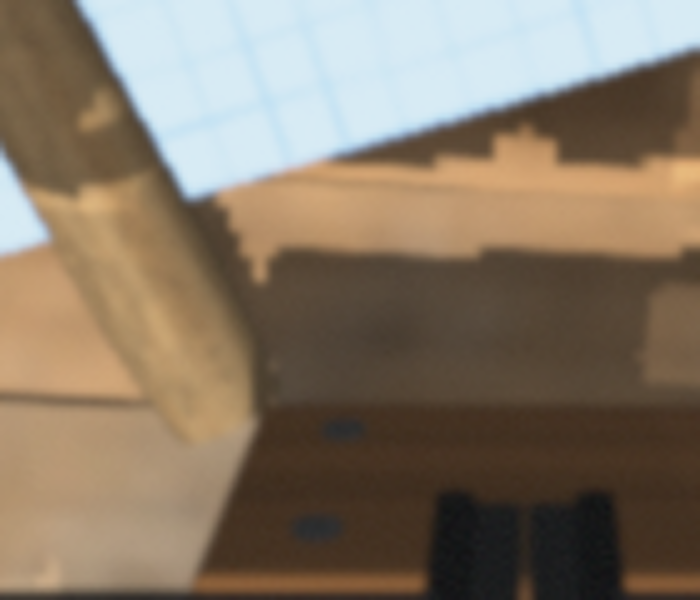

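```bash
python3 -m pendant '{"grip":[255,255,255,255,255,255,255,255,255,255],"translation":[[0.92,0,-0.32],[0.92,0,-0.32],[0.92,0,-0.32],[0.92,0,-0.32],[0.92,0,-0.32],[0.92,0,-0.32],[0.92,0,-0.32],[0.92,0,-0.32],[0.92,0,-0.32],[0,0,0]],"dr":[[0,0,0],[0,0,0],[0,0,0],[0,0,0],[0,0,0],[0,0,0],[0,0,0],[0,0,0],[0,0,0],[0,0,0]]}'
python3 ham.py
python3 - <<'E'
import sys; sys.path.insert(0,'.')
from h import *
import cv2
f=cam("top")["frame"]; cv2.imwrite("pics/t10.png",cv2.resize(f[165:335,165:395,::-1],None,fx=3.4,fy=3.4,interpolation=cv2.INTER_CUBIC))
E
```

```text
time: 25.55
eef_pos: [0.5636, 0.0417, 0.1091]
ee_rot: [-90.0, -0.0, 93.2]
wrist_force: [0.3, -0.4, 0.4]
gripper_width: 0.0004
top shift px 2.25 3.0 score 0.791
scene shift px 0.25 -2.0 score 0.86
topcup shift px 0.0 0.0 score 1.0
```

View pics/t10.png

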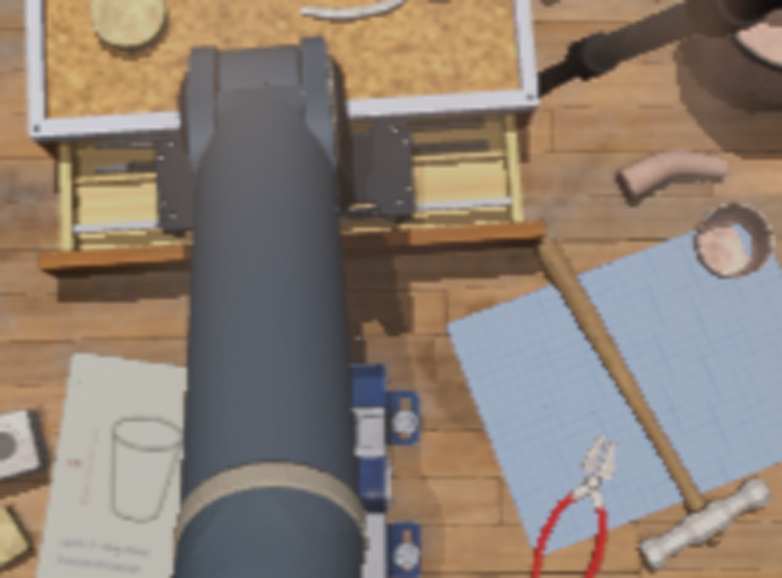

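```bash
python3 -m pendant '{"grip":[255,255,255,255],"translation":[[0,0.95,0],[0,0.95,0],[0,0.92,0],[0,0,0]],"dr":[[0,0,0],[0,0,0],[0,0,0],[0,0,0]]}'
python3 -m pendant '{"grip":[255,255,255,255,255,255,255],"translation":[[0,0,0.2],[0,0,0.2],[0,0,0.2],[0,0,0.2],[0,0,0.2],[0,0,0.2],[0,0,0]],"dr":[[0,0,0],[0,0,0],[0,0,0],[0,0,0],[0,0,0],[0,0,0],[0,0,0]]}'
python3 ham.py
```

```text
time: 26.2
eef_pos: [0.5619, 0.0386, 0.0513]
ee_rot: [-89.8, 0.0, 92.9]
wrist_force: [-0.7, -0.5, -0.6]
gripper_width: 0.0003
time: 27.08
eef_pos: [0.5392, 0.0382, 0.0531]
ee_rot: [-90.0, -0.0, 93.0]
wrist_force: [2.2, -0.1, 2.1]
gripper_width: 0.0004
top shift px 3.75 5.75 score 0.751
scene shift px 0.5 -3.5 score 0.815
topcup shift px 0.0 0.0 score 1.0
```

Run:
```python
import sys; sys.path.insert(0,'.')
from h import *
import cv2
f=cam("top")["frame"]; cv2.imwrite("pics/t11.png",cv2.resize(f[205:335,295:395,::-1],None,fx=6,fy=4.6,interpolation=cv2.INTER_CUBIC))
```

```text
(no output)
```

View pics/t11.png

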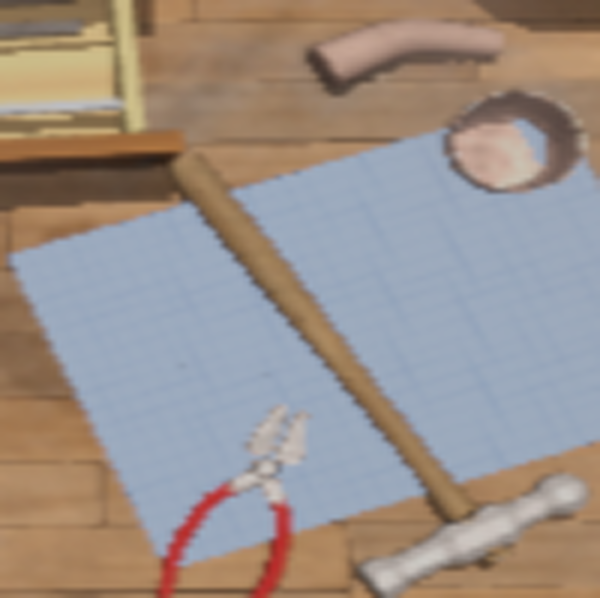

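```bash
python3 -m pendant '{"grip":[255,255,255,255,255],"translation":[[0,0,-0.25],[0,-0.95,0],[0,-0.95,0],[0,-0.95,0],[0,0,0]],"dr":[[0,0,0],[0,0,0],[0,0,0],[0,0,0],[0,0,0]]}'
python3 -m pendant '{"grip":[255,255,255,255,255,255,255,255,255,255],"translation":[[-0.94,0,0.26],[-0.94,0,0.26],[-0.94,0,0.26],[-0.94,0,0.26],[-0.94,0,0.26],[-0.94,0,0.26],[-0.94,0,0.26],[-0.94,0,0.26],[-0.94,0,0.26],[0,0,0]],"dr":[[0,0,0],[0,0,0],[0,0,0],[0,0,0],[0,0,0],[0,0,0],[0,0,0],[0,0,0],[0,0,0],[0,0,0]]}'
python3 - <<'E'
import sys; sys.path.insert(0,'.')
from h import *
import cv2
s=sensors.sense();c=cam("wrist"); f=c["frame"]; cv2.imwrite("pics/w12.png",f[:,:,::-1])
th=np.radians(3.1); X=s["eef_pos"]-np.array([.7145,.05,0]);print("chest",X[0]*np.cos(th)+X[1]*np.sin(th),-X[0]*np.sin(th)+X[1]*np.cos(th),X[2])
E
```

```text
time: 27.85
eef_pos: [0.5444, 0.0384, 0.1103]
ee_rot: [-90.0, -0.0, 93.0]
wrist_force: [-0.2, 0.1, -0.1]
gripper_width: 0.001
time: 29.1
eef_pos: [0.5051, -0.1356, 0.1095]
ee_rot: [-90.0, 0.0, 92.7]
wrist_force: [-0.5, 0.5, -0.9]
gripper_width: 0.0002
chest -0.21913689592263094 -0.17404349167124505 0.10949494712113558
```

View pics/w12.png

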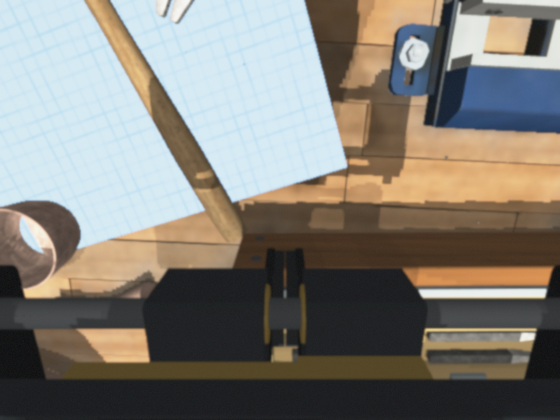

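```bash
python3 -m pendant '{"grip":[255,255,255,255,255,255],"translation":[[0,0.98,0],[0,0.98,0],[0,0.98,0],[0,0.98,0],[0,0.95,0],[0,0,0]],"dr":[[0,0,0],[0,0,0],[0,0,0],[0,0,0],[0,0,0],[0,0,0]]}'
python3 -m pendant '{"grip":[255,255,255,255,255,255,255],"translation":[[-0.2,0,0],[-0.2,0,0],[-0.2,0,0],[-0.2,0,0],[-0.2,0,0],[-0.2,0,0],[0,0,0]],"dr":[[0,0,0],[0,0,0],[0,0,0],[0,0,0],[0,0,0],[0,0,0],[0,0,0]]}'
python3 - <<'E'
import sys; sys.path.insert(0,'.')
from h import *
s=sensors.sense()
th=np.radians(3.1); X=s["eef_pos"]-np.array([.7145,.05,0]);print("chest",X[0]*np.cos(th)+X[1]*np.sin(th),-X[0]*np.sin(th)+X[1]*np.cos(th),X[2])
E
```

```text
time: 29.9
eef_pos: [0.5052, -0.1318, 0.0111]
ee_rot: [-89.8, -0.1, 93.0]
wrist_force: [-0.5, -0.4, 0.2]
gripper_width: 0.0006
time: 30.78
eef_pos: [0.5075, -0.1574, 0.0123]
ee_rot: [-90.0, 0.0, 92.9]
wrist_force: [0.5, 0.2, 0.3]
gripper_width: 0.0002
chest -0.21792450146693695 -0.19590639504148688 0.012306007512390534
```

Right face is about -0.211; push 12 mm further, then lift and look.

```bash
python3 -m pendant '{"grip":[255,255,255,255,255],"translation":[[-0.15,0,0],[-0.15,0,0],[-0.15,0,0],[-0.15,0,0],[0,0,0]],"dr":[[0,0,0],[0,0,0],[0,0,0],[0,0,0],[0,0,0]]}'
python3 -m pendant '{"grip":[255,255,255,255,255,255,255],"translation":[[0.15,0,0],[0,-0.95,0],[0,-0.95,0],[0,-0.95,0],[0,-0.95,0],[0.8,-0.95,0],[0,0,0]],"dr":[[0,0,0],[0,0,0],[0,0,0],[0,0,0],[0,0,0],[0,0,0],[0,0,0]]}'
python3 - <<'E'
import sys; sys.path.insert(0,'.')
from h import *
import cv2
s=sensors.sense();c=cam("wrist"); f=c["frame"]; cv2.imwrite("pics/w13.png",cv2.resize(f[130:280,140:320,::-1],None,fx=4,fy=4))
E
```

```text
time: 31.4
eef_pos: [0.5081, -0.1693, 0.0123]
ee_rot: [-90.0, 0.0, 93.0]
wrist_force: [0.3, -0.3, 0.2]
gripper_width: 0.0008
time: 32.28
eef_pos: [0.5081, -0.149, 0.1084]
ee_rot: [-90.2, 0.0, 93.1]
wrist_force: [0.5, 0.8, 0.1]
gripper_width: 0.0002
```

View pics/w13.png

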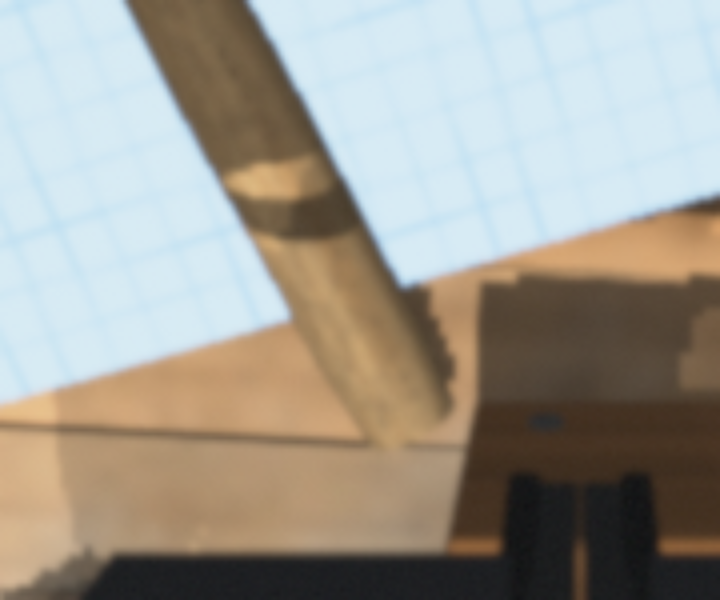

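```bash
python3 -m pendant '{"grip":[255,255,255,255,255,255,255,255,255,255],"translation":[[0.94,0,-0.29],[0.94,0,-0.29],[0.94,0,-0.29],[0.94,0,-0.29],[0.94,0,-0.29],[0.94,0,-0.29],[0.94,0,-0.29],[0.94,0,-0.29],[0.94,0,-0.29],[0.94,0,-0.29]],"dr":[[0,0,0],[0,0,0],[0,0,0],[0,0,0],[0,0,0],[0,0,0],[0,0,0],[0,0,0],[0,0,0],[0,0,0]]}'
python3 -m pendant '{"grip":[255,255,255,255,255],"translation":[[0,0,0],[0,0.95,0],[0,0.95,0],[0,0.9,0],[0,0,0]],"dr":[[0,0,0],[0,0,0],[0,0,0],[0,0,0],[0,0,0]]}'
python3 -m pendant '{"grip":[255,255,255,255,255,255,255],"translation":[[0,0,0.2],[0,0,0.2],[0,0,0.2],[0,0,0.2],[0,0,0.2],[0,0,0.2],[0,0,0]],"dr":[[0,0,0],[0,0,0],[0,0,0],[0,0,0],[0,0,0],[0,0,0],[0,0,0]]}'
```

```text
time: 33.58
eef_pos: [0.5556, 0.042, 0.1073]
ee_rot: [-90.0, -0.0, 93.0]
wrist_force: [-0.1, -1.2, 1.3]
gripper_width: 0.0006
time: 34.2
eef_pos: [0.5541, 0.0401, 0.0499]
ee_rot: [-89.8, 0.0, 92.9]
wrist_force: [-0.6, 0.7, 0.3]
gripper_width: 0.0006
time: 35.08
eef_pos: [0.5309, 0.0395, 0.0514]
ee_rot: [-90.0, -0.0, 93.0]
wrist_force: [0.7, -0.4, -0.6]
gripper_width: 0.0007
```

```bash
python3 -m pendant '{"grip":[255,255,255],"translation":[[0,0,0.15],[0,0,0.1],[0,0,0]],"dr":[[0,0,0],[0,0,0],[0,0,0]]}'
python3 -m pendant '{"grip":[255,255],"translation":[[0,0,0.1],[0,0,0]],"dr":[[0,0,0],[0,0,0]]}'
```

```text
time: 35.45
eef_pos: [0.5264, 0.0393, 0.0514]
ee_rot: [-90.0, -0.0, 93.0]
wrist_force: [1.7, -0.2, 1.2]
gripper_width: 0.0005
time: 35.7
eef_pos: [0.5264, 0.0393, 0.0515]
ee_rot: [-90.3, -0.0, 93.0]
wrist_force: [5.6, -0.0, -3.4]
gripper_width: 0.0002
```

```bash
python3 -m pendant '{"grip":[255,255],"translation":[[0,0,0.1],[0,0,0]],"dr":[[0,0,0],[0,0,0]]}'
```

```text
time: 35.95
eef_pos: [0.5264, 0.0393, 0.0516]
ee_rot: [-90.5, -0.0, 93.0]
wrist_force: [10.1, -0.1, -9.0]
gripper_width: 0.0003
```

```bash
python3 -m pendant '{"grip":[255,255,255,255,255,255,255,255],"translation":[[0,0,-0.2],[0,0,-0.4],[0,-0.95,0],[0,-0.95,0],[0,-0.95,0],[0,-0.95,0],[0,-0.95,0],[0,0,0]],"dr":[[0,0,0],[0,0,0],[0,0,0],[0,0,0],[0,0,0],[0,0,0],[0,0,0],[0,0,0]]}'
python3 ham.py
python3 - <<'E'
import sys; sys.path.insert(0,'.')
from h import *
import cv2
s=sensors.sense();c=cam("wrist"); f=c["frame"]; cv2.imwrite("pics/w14.png",f[:,:,::-1])
f=cam("top")["frame"]; cv2.imwrite("pics/t14.png",cv2.resize(f[130:335,165:395,::-1],None,fx=2.9,fy=2.9,interpolation=cv2.INTER_CUBIC))
cv2.imwrite("pics/top14.png",f[:,:,::-1])
E
```

```text
time: 36.95
eef_pos: [0.5347, 0.0398, 0.1472]
ee_rot: [-90.1, -0.0, 93.0]
wrist_force: [0.3, -0.5, -0.5]
gripper_width: 0.0006
top shift px 3.75 5.75 score 0.697
scene shift px 0.5 -3.5 score 0.795
topcup shift px 0.0 0.0 score 1.0
```

View pics/w14.png

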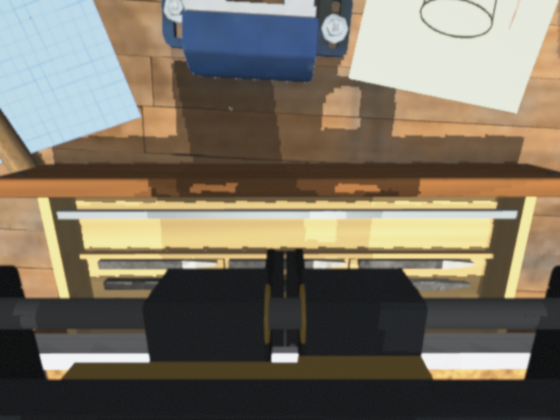

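View pics/t14.png

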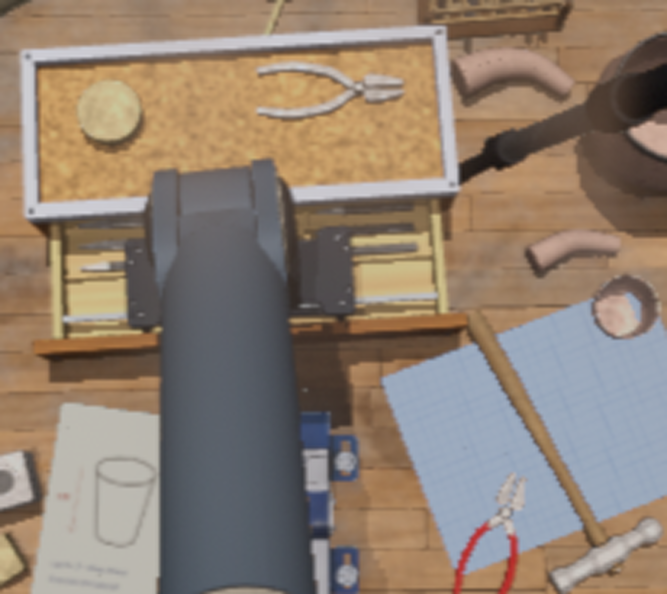

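```bash
python3 -m pendant '{"grip":[255,255,255,255],"translation":[[0,-0.9,0],[0,-0.9,0],[0,-0.9,0],[0,0,0]],"dr":[[0,0,0],[0,0,0],[0,0,0],[0,0,0]]}'
python3 - <<'E'
import sys; sys.path.insert(0,'.')
from h import *
import cv2
s=sensors.sense();c=cam("wrist"); f=c["frame"]; cv2.imwrite("pics/w15.png",f[:,:,::-1])
a=cv2.imread("pics/top0.png",0); ct=cam("top"); b=cv2.cvtColor(ct["frame"],cv2.COLOR_RGB2GRAY)
for n,(x,y,w,h) in dict(tin=(190,156,27,24),pliers=(252,150,54,22),cup=(366,222,30,28)).items():
    r=cv2.matchTemplate(b[y-8:y+h+8,x-8:x+w+8],a[y:y+h,x:x+w],cv2.TM_CCOEFF_NORMED);_,m,_,l=cv2.minMaxLoc(r);print(n,l[0]-8,l[1]-8,round(m,3))
th=np.radians(3.1); o=np.array([.7145,.050])
def px(i):return None
for n,uv,z in [("handle end now",(478,320),.012)]:
    X=onplane(ct,(165+uv[0]/2.9,130+uv[1]/2.9),z); X0=onplane(ct,(319.2,236.8),z); print(n,X.round(3),"was",X0.round(3))
h0=onplane(ct,(370,313),.012);h1=onplane(ct,(373.75,318.75),.012); print("head shift",(h1-h0).round(4))
E
```

```text
time: 37.65
eef_pos: [0.5348, 0.0397, 0.2006]
ee_rot: [-90.1, -0.0, 93.0]
wrist_force: [-0.1, 0.5, 0.5]
gripper_width: 0.0001
tin 0 0 1.0
pliers 0 0 0.999
cup 0 0 1.0
handle end now [ 0.524 -0.19   0.012] was [ 0.535 -0.159  0.012]
head shift [-0.0162 -0.0099  0.    ]
```

View pics/w15.png

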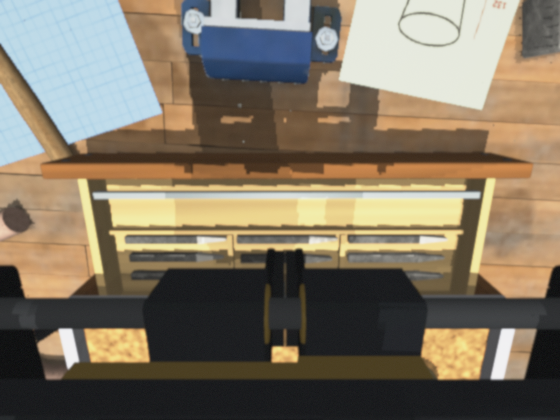

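```bash
python3 -c "
from workcell import ctrl
print(ctrl.close_job())"
```

```text
the job is handed in; nothing more can be done
None
```

The drawer is out at its stop and released, but the hammer did not stay as it was: it ended about 24 mm from its original place, turned roughly 4–5°. I handed the job in at about 38 s.

- **Catch:** I ran along the rim with at most about 10 N and felt it give about 1 cm right of `rim_mid`. I pressed it about 8.5 mm down with no more than about 9 N, and the drawer sprang ajar.
- **Drawer:** I hooked the board from behind and pulled until it stopped moving while the force rose to 10 N. I then backed off and lifted clear. The last picture shows the drawer fully open with the punches visible, and the wrist force is about zero.
- **Hammer:** The end of its handle lay inside the drawer's path, with an overlap of about 28 mm before the stop.
  - I saw this overlap before pulling and went on, and the drawer pushed the hammer a few millimetres.
  - I then chose to nudge the handle end sideways with the finger, twice, so the drawer would not keep shoving it. The first nudge was too small and the drawer dragged it further.
  - The head moved about 19 mm and the handle end about 33 mm. I did not try to put it back.
- **Other items:** Comparing the last picture with the first, the wax tin, the pliers on the tray and the copper cup have not moved.

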